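Close the exposure unit and start it

TASK

The printing plate is already lying in the well of the small exposure unit. Lower the unit's lid until it is fully shut, and only then press its two keys one at a time, each fully down and let go again: first the round timer key, then the square start key. Leave the plate in the well, and do not move the pot, the eraser or the cork block beside the unit.

Things in the scene. Friction and masses are not known exactly. Their poses are not given: they have to be found in the camera images.
- unit: grey exposure unit, a flat case fixed to the bench, 240 (x) x 240 (y) mm and 55 mm high without its lid. Origin at the centre of its underside; its +x points away from the robot to the hinged back, z up. The front 65 mm of the top is a flat deck with two keys; behind it is an open well 25 mm deep whose walls are 12 mm thick.
- lid (a joint): hinge angle of the black lid, rad: 0 = shut (flat on the case), grows as it opens, 1.57 = upright. A stiff hinge: it stays at any angle and turns under a few N at the free edge. The lid is 170 mm long from hinge to free edge, 236 mm wide, 18.5 mm thick, with a 10 mm finger lip in the middle of that edge. Shut, its outer face is 73.5 mm above the bench.
- lid_hinge_line (a point): middle of the lid's hinge axis, fixed on the case at its back (115 mm behind the case's centre, 55 mm above the bench); the axis runs along the case's y and the lid's underside passes through it.
- lid_edge (a point): middle of the lid's free edge on its outer (upper) face; moves with the lid.
- round_key_top (a point): centre of the top of the round white timer key (26 mm across), 67 mm above the bench on the front deck. The round and square key may stand left or right, 60 mm either side of the case's middle.
- round_key (a joint): travel of the round key, m: 0 = up, 0.006 = fully down; a spring returns it, about 4.5 N when fully down.
- square_key_top (a point): centre of the top of the square white start key (26 x 26 mm), 67 mm above the bench on the front deck.
- square_key (a joint): travel of the square key, m: 0 = up, 0.006 = fully down; a spring returns it, about 4.5 N when fully down.
- plate: loose printing plate, plywood with a grey face, 70 x 90 mm and 8 mm thick, lying in the well. Origin at the centre of its underside.
- bed (a point): centre of the well's floor, 30 mm above the bench; the well measures 161 (x) x 216 (y) mm.
- pot_amber: loose amber paint pot with a screw cap, 60 mm across, 50 mm high, beside the unit (its -y side). Origin under its centre.
- eraser: loose eraser, 19 x 42 x 12 mm, beside the unit (its -y side). Origin under its centre.
- cork_block: loose cork block, 55 x 95 x 35 mm, behind the unit. Origin under its centre.
There are look-alikes about, which are no part of the job. Of the things shaped like the plate, the plywood one is meant.

How it is judged:
By the outcome, as a careful person would: the job done as asked, in the order asked, and still so for the second after the job is handed in, with the robot touching nothing.
It also fails if it takes over 45 s, if anything falls off the work surface, if the arm or the gripper's body presses on something with over 40 N, if the wrist force passes 120 N, or if a joint passes its speed limit or range.

ROBOT

A 7-joint arm with a two-finger parallel gripper is mounted at the origin on a cart in front of the work surface, level with it; the furniture and walls round the work are solid. World frame = base frame: x ahead of the robot, y to its left, z up, the work surface at z = 0. Lengths are in m, angles in rad, forces in N, time in s.
With the tool pointing down it reaches from about 0.4 to 0.85 m from the base axis. Payload 4.5 kg.
Tool frame: the origin (TCP) lies between the finger pads; the fingertips stand 19 mm ahead of it and the grasp point (between the pads) is the TCP; z points along the fingers, y is the direction in which the jaws open and shut (so a half turn about z gives the same grasp; the last joint's range is limited). The gripper opens to 88 mm and grips with 3 to 60 N. Pads are 18 mm wide; open, the fingers measure 123 mm over their backs; the gripper's body (75 mm by 187 mm) begins 45 mm behind the grasp point.
Start: joints at [1.313, 0.689, -0.195, 1.565, 0.157, 0.902, -0.215], TCP at [0.18, -0.599, 0.258] pointing down, gripper open.
Joint ranges: [-3.01, 3.01], [-0.46, 2.08], [-1.47, 1.51], [0.13, 2.56], [-1, 4.14], [0.04, 2.09], [-2.66, 2.66]. Speed limits (rad/s): [2.57, 2.57, 3.14, 3.14, 3.14, 3.14, 3.14].

INTERFACE

Orientations are given as a unit quaternion [x, y, z, w].
In Python, from plant import status, snapshot, finish_job, cut_out, tip_of gives the robot as it stands. The module is installed in compiled form; this text tells all that it offers.
- The arm moves only by the tool carry_out, never from a script. Its arguments are lists of equal length, an entry for each row: "linear": the shift along the world's x, y, z in m, a list of three; "roll": the turn about the world's z in rad. A call has 1 to 8 rows; each row is the pose to reach, as a shift and turn from the pose measured when the call began; what a row does not reach only later rows make up. A row lasts 1/12 s, in which the tool goes at most 41.7 mm and 7.16 degrees, less where a joint would pass 70% of its speed; a pose out of reach is approached as far as the arm can. A call with a gripper value outside its range is refused whole. "gripper" is the opening, from 0 (shut) to 1 (fully open), set as the call begins (left out, the last holds). The fingers move at their own pace and stop on an object; "grip_force" is the grip in N (left out, the last holds). Time passes only in rows, so rows that repeat a pose let the fingers close. It gives the time, the measured TCP pose, the force and the opening at its end, in the units of the state.
- status.get_state(): the state, without advancing time (a new reading comes with each control period).
- snapshot(name): name is "scene" or "top"; returns a dict with "img" (420x560x3 uint8, red, green, blue), "range_z" (420x560 float32, m along the optical axis (not along the pixel's ray), 0 where there is no reading), "fx", "fy", "cx", "cy" (pixels), "world_from_camera" (4x4, takes a point from camera to world coordinates). Camera axes: x right, y down, z forward; pixel columns grow to the right and rows downward; lengths in m; the calibration is good to about 2 mm. A picture is of the moment at which its call begins.
- finish_job(): hands the job in, once; it reports no verdict.
Trained networks look in a picture, given as the dict that the camera call returned (one of the last four; its "shot" number tells which), for a name from the list of things; names that differ only in an ending like _2 or _b are one class to them, and where a whole thing is asked for, a point or a joint stands for the part that bears it (a point fixed in the world has none). Each returns a list of dicts, best first, with "confidence" (0 to 1); they miss things now and then, are a little off and sometimes report something else, mostly with a low value. They report only what shows in the picture. A call takes as long as a camera call. They do not tell look-alikes from the thing itself.
- cut_out(picture, query): "region" (420x560 bool, what is visible of it) and "pixel" ([column, row] in pixels, amid what is visible of it).
- tip_of(picture, query): "pixel" ([column, row] in pixels: a listed point, or the origin of a listed thing).
The state is a dict: "clock": time; "q": joint angles; "qd": joint speeds; "joint_torque": joint torques, N m; "tool_pos": TCP position; "eef_rot": TCP orientation; "contact_force": force on the tool from outside, world axes, zero at the start; "moment": the same for the moment, N m; "opening": opening from 0.0 (shut) to 1.0 (fully open).
Only numpy, scipy, OpenCV 4.12 (cv2) and the standard library are available. Lean on these libraries where they do the work, as an engineer would, in place of code of your own. Each camera call takes 0.05 s, during which the arm holds its last target.

## Working session

There is one attempt and no reset: what is moved stays moved. The work goes in short steps, Python scripts to look and compute and a tool call to move; the robot and the scene stay as the last step left them, time stands still between calls to the robot, and variables do not carry over. Pictures are saved under pics/ and viewed, and the job is handed in when it is done.

Besides the shell and the picture viewer there is one more tool, called after "Emit:" by a JSON object that holds its "api" and its "payload". carry_out: Moves the arm, as the interface text tells. Its arguments: {"type":"object","properties":{"linear":{"type":"array"},"roll":{"type":"array"},"gripper":{"type":"number"},"grip_force":{"type":"number"}},"required":["linear","roll"]}

```bash
mkdir -p pics; cat > h.py <<'E'
import numpy as np,cv2
from plant import status,snapshot,finish_job,cut_out,tip_of
def save(p,n): cv2.imwrite('pics/'+n,p['img'][:,:,::-1])
def at(p,px,r=2):
    u,v=int(round(px[0])),int(round(px[1]))
    z=p['range_z'][max(0,v-r):v+r+1,max(0,u-r):u+r+1]; z=z[z>0]
    z=np.median(z) if len(z) else np.nan
    c=np.array([(px[0]-p['cx'])/p['fx']*z,(px[1]-p['cy'])/p['fy']*z,z,1])
    return (p['world_from_camera']@c)[:3]
E
python3 - <<'E'
from h import *
s=status.get_state();print({k:np.round(v,3) for k,v in s.items()})
for n in('scene','top'):
    p=snapshot(n);save(p,n+'0.png');print(n,np.round(p['world_from_camera'],3).tolist(),p['fx'])
    for q in('lid_hinge_line','lid_edge','round_key_top','square_key_top','plate','bed','pot_amber','eraser','cork_block','unit'):
        for d in tip_of(p,q)[:3]: print(q,np.round(d['pixel']),round(d['confidence'],2),np.round(at(p,d['pixel']),3))
E
```

```text
{'clock': np.float64(0.0), 'q': array([ 1.313,  0.69 , -0.195,  1.566,  0.157,  0.902, -0.215]), 'qd': array([-0.   ,  0.   , -0.002, -0.001, -0.   ,  0.001, -0.001]), 'joint_torque': array([ 0.0000e+00, -5.2756e+01, -1.2670e+00, -1.5343e+01, -5.2000e-02,
        7.0000e-03,  0.0000e+00]), 'tool_pos': array([ 0.18 , -0.598,  0.257]), 'eef_rot': array([ 0.989,  0.145, -0.   , -0.001]), 'contact_force': array([0.266, 0.405, 0.556]), 'moment': array([ 0.021,  0.032, -0.026]), 'opening': np.float64(1.0)}
scene [[0.893, -0.328, 0.307, 0.303], [-0.449, -0.622, 0.642, -0.748], [-0.02, -0.711, -0.703, 0.754], [0.0, 0.0, 0.0, 1.0]] 468.9210182860677
lid_hinge_line [328. 238.] 0.96 [ 0.61  -0.298  0.156]
lid_edge [292. 186.] 0.66 [ 0.59  -0.202  0.208]
round_key_top [222. 237.] 0.7 [ 0.472 -0.133  0.068]
square_key_top [235. 278.] 0.71 [ 0.454 -0.239  0.069]
plate [167. 211.] 0.86 [0.403 0.053 0.01 ]
plate [238. 203.] 0.85 [0.557 0.002 0.011]
plate [282. 247.] 0.66 [ 0.576 -0.189  0.04 ]
bed [287. 255.] 0.56 [ 0.575 -0.212  0.04 ]
pot_amber [330. 340.] 0.64 [ 0.548 -0.418  0.051]
eraser [266. 
[... 152 characters left out ...]
.021, -0.137, -0.99, 0.917], [0.0, 0.0, 0.0, 1.0]] 443.7761651589921
lid_hinge_line [312. 161.] 0.82 [ 0.644 -0.215  0.121]
lid_edge [311. 181.] 0.83 [ 0.589 -0.207  0.206]
round_key_top [269. 259.] 0.47 [ 0.467 -0.131  0.067]
square_key_top [329. 268.] 0.71 [ 0.449 -0.245  0.066]
plate [194. 216.] 0.75 [0.561 0.025 0.008]
plate [297. 201.] 0.63 [ 0.583 -0.188  0.037]
plate [173. 292.] 0.61 [0.407 0.066 0.007]
bed [305. 206.] 0.97 [ 0.574 -0.204  0.037]
pot_amber [399. 209.] 0.56 [ 0.561 -0.387  0.048]
eraser [390. 264.] 0.77 [ 0.455 -0.373  0.011]
cork_block [337. 142.] 0.56 [ 0.705 -0.274  0.034]
cork_block [388. 265.] 0.49 [ 0.454 -0.369  0.012]
unit [303. 220.] 0.6 [ 0.546 -0.201  0.031]
```

View pics/scene0.png

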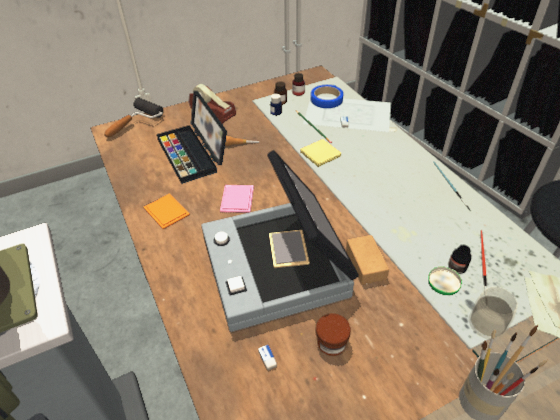

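View pics/top0.png

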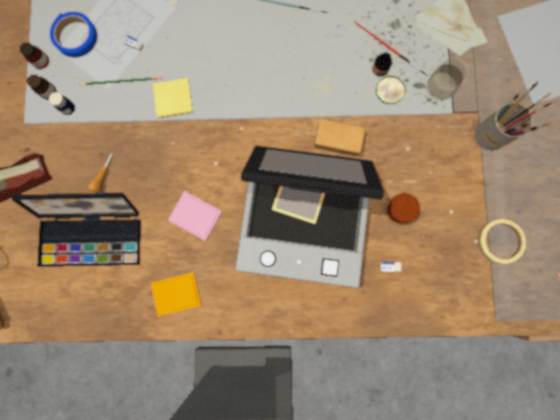

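The scene view shows the unit with its lid open at about 65°. The round key is at (222,237) and the square key at (235,278). Three things are shaped like the plate: orange at (167,211), pink at (238,203) and a ply-edged grey one in the well at (288,248). The last is the plate meant, and it stays where it is. Next I'll measure the unit and lid more precisely and enlarge the crop.

```bash
cat > m.py <<'E'
from h import *
def cloud(p):
    v,u=np.mgrid[0:420,0:560]; z=p['range_z']
    c=np.stack([(u-p['cx'])/p['fx']*z,(v-p['cy'])/p['fy']*z,z,np.ones_like(z)],-1)
    return (c@p['world_from_camera'].T)[...,:3], z>0
E
python3 - <<'E'
from m import *
for n in('scene','top'):
    p=snapshot(n); X,ok=cloud(p)
    for k in('round_key_top','square_key_top'):
        for d in cut_out(p,k)[:2]:
            m=d['region']&ok; P=X[m]; t=P[(P[:,2]>.061)&(P[:,2]<.073)]
            print(n,k,round(d['confidence'],2),m.sum(),np.round(d['pixel']),np.round(P.mean(0),3), len(t),np.round((t.max(0)+t.min(0))/2,3) if len(t) else '')
    for k in('unit','lid','plate'):
      for d in cut_out(p,k)[:3]:
        m=d['region']&ok; P=X[m]; print(n,k,round(d['confidence'],2),m.sum(),np.round(d['pixel']),np.round(P.min(0),3),np.round(P.max(0),3))
        if k=='lid':
            c=np.median(P,0); Q=P
            for i in range(6):
                c=Q.mean(0); w=np.linalg.svd(Q-c,full_matrices=False)[2][2]; w*=np.sign(w[2]); r=(P-c)@w; Q=P[abs(r)<.006]
            print(' plane',np.round(c,3),np.round(w,3),len(Q),'tilt',np.arccos(w[2]))
    # deck top: rect of case at z~.055
    m=ok&(abs(X[...,2]-.055)<.006)&(X[...,0]>.38)&(X[...,0]<.72)&(X[...,1]>-.36)&(X[...,1]<-.06)
    m=cv2.morphologyEx(m.astype(np.uint8),cv2.MORPH_OPEN,np.ones((3,3)))
    k,l,st,_=cv2.connectedComponentsWithStats(m); i=1+st[1:,4].argmax()
    r=cv2.minAreaRect((X[l==i][:,:2]*1000).astype(np.float32)); print(n,'deck rect',np.round(r[0],1),np.round(r[1],1),r[2],np.median(X[l==i][:,2]))
    cr=p['img'][120:330,180:400] if n=='scene' else p['img'][120:300,220:430]
    cv2.imwrite(f'pics/{n}_crop.png',cv2.resize(cr,None,fx=2.6,fy=2.6,interpolation=cv2.INTER_CUBIC)[:,:,::-1])
E
```

```text
scene round_key_top 0.44 120 [223. 237.] [ 0.469 -0.131  0.068] 118 [ 0.469 -0.129  0.066]
scene square_key_top 0.75 183 [233. 282.] [ 0.449 -0.249  0.068] 177 [ 0.45  -0.247  0.067]
scene unit 0.83 13725 [276. 266.] [ 0.412 -0.338 -0.002] [0.734 0.154 0.215]
scene lid 0.74 2883 [312. 217.] [ 0.559 -0.337 -0.   ] [0.688 0.042 0.215]
 plane [ 0.614 -0.239  0.162] [ 0.828 -0.14   0.543] 2147 tilt 0.9963097424881845
scene lid 0.26 1433 [368. 257.] [ 0.657 -0.335  0.002] [ 0.771 -0.213  0.078]
 plane [ 0.716 -0.283  0.036] [-0.012 -0.007  1.   ] 1072 tilt 0.01448008990246615
scene plate 0.82 1195 [285. 247.] [ 0.54  -0.244  0.031] [ 0.632 -0.141  0.044]
scene plate 0.61 822 [238. 197.] [ 0.515 -0.029 -0.001] [0.612 0.076 0.014]
scene plate 0.57 894 [166. 211.] [ 0.359  0.011 -0.   ] [0.446 0.122 0.013]
scene deck rect [ 545.7 -201.4] [242.2 235.9] 81.20771789550781 0.05641294991532264
top round_key_top 0.72 14608 [302. 218.] [ 0.549 -0.204  0.083] 117 [ 0.673 -0.222  0.069]
top round_key_top 0.62 139 [266. 256.] [ 0.469 -0.129  0.066] 138 [ 0.47  -0.13   0.066]
top square_key_top 0.54 173 [330. 270.] [ 0.451 -0.248  0.066] 173 [ 0.451 -0.248  0.066]
top unit 0.96 14641 [306. 218.] [ 0.41  -0.371 -0.005] [ 0.709 -0.061  0.215]
top lid 0.75 5014 [314. 176.] [ 0.559 -0.334  0.031] [ 0.69  -0.092  0.215]
 plane [ 0.622 -0.214  0.155] [ 0.833 -0.131  0.538] 4244 tilt 1.0032560216306181
top lid 0.68 13995 [304. 220.] [ 0.414 -0.34  -0.003] [ 0.689 -0.067  0.215]
 plane [ 0.535 -0.207  0.064] [-0.721  0.097  0.686] 1236 tilt 0.8149795859126692
top plate 0.91 1519 [194. 214.] [ 0.513 -0.031 -0.004] [0.615 0.076 0.012]
top plate 0.88 1194 [300. 204.] [ 0.541 -0.241  0.029] [ 0.614 -0.142  0.042]
top plate 0.72 1527 [177. 292.] [ 0.361  0.011 -0.002] [0.446 0.109 0.012]
top deck rect [ 516.6 -197.3] [240.2 175.5] 81.0060806274414 0.05438783296994554
```

View pics/scene_crop.png

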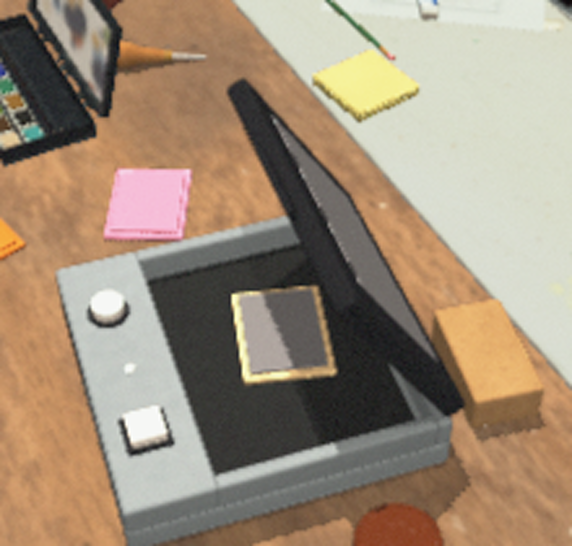

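The crop confirms it: round key up and to the left, white; square key below it; ply plate in the well. The numbers agree: the keys are 0.1196 m apart at z 0.066, yaw is -9.4°, and the lid angle is about 1.0 rad. The hinge is at about (0.660,-0.220). I'll go over with fingers shut, aligned to the case, to a point behind the lid.

Emit:
{"api": "carry_out", "payload": {"linear": [[0.02, 0.015, 0.03], [0.05, 0.04, 0.05], [0.08, 0.063, 0.07], [0.11, 0.087, 0.07], [0.14, 0.11, 0.07], [0.17, 0.135, 0.07], [0.2, 0.158, 0.07], [0.23, 0.18, 0.07]], "roll": [-0.06, -0.12, -0.18, -0.24, -0.3, -0.36, -0.42, -0.455], "gripper": 0}}

```text
clock: 2.37
tool_pos: [0.4112, -0.4169, 0.328]
eef_rot: [0.997, -0.083, 0.0, 0.0]
contact_force: [-0.3, -0.2, -0.4]
opening: 0.419
```

Emit:
{"api": "carry_out", "payload": {"linear": [[0.03, 0.023, 0], [0.06, 0.046, 0], [0.09, 0.07, 0], [0.12, 0.093, 0], [0.15, 0.116, 0], [0.185, 0.143, 0], [0.22, 0.17, 0], [0.254, 0.196, 0]], "roll": [0, 0, 0, 0, 0, 0, 0, 0]}}

```text
clock: 3.03
tool_pos: [0.6616, -0.2232, 0.3282]
eef_rot: [0.997, -0.083, 0.0, 0.0]
contact_force: [0.9, -0.4, 0.0]
opening: 0.001
```

```bash
python3 - <<'E'
from h import *
s=status.get_state();t=s['tool_pos'];print(t,s['opening'],s['clock'])
u=np.array([.9866,-.163]);H=np.array([.6595,-.220])
for th in [1.2,1.1,1.0,.9,.8,.7,.6,.5,.4,.3,.2,.1,0,-.03]:
    r=.145;sx=-r*np.cos(th)+.0185*np.sin(th)+.009;z=.055+r*np.sin(th)+.0185*np.cos(th)+.019
    print(th,np.round([*(H+sx*u),z],3),np.round(np.r_[H+sx*u,z]-t,3))
p=snapshot('scene');save(p,'s1.png')
E
```

```text
[ 0.66155409 -0.22319323  0.32816845] 0.0005843799473413728 3.0333
1.2 [ 0.634 -0.216  0.216] [-0.028  0.007 -0.112]
1.1 [ 0.62  -0.213  0.212] [-0.042  0.01  -0.117]
1.0 [ 0.606 -0.211  0.206] [-0.055  0.012 -0.122]
0.9 [ 0.594 -0.209  0.199] [-0.068  0.014 -0.129]
0.8 [ 0.582 -0.207  0.191] [-0.08   0.016 -0.137]
0.7 [ 0.571 -0.205  0.182] [-0.091  0.018 -0.147]
0.6 [ 0.561 -0.204  0.171] [-0.101  0.02  -0.157]
0.5 [ 0.552 -0.202  0.16 ] [-0.11   0.021 -0.168]
0.4 [ 0.544 -0.201  0.148] [-0.118  0.022 -0.181]
0.3 [ 0.537 -0.2    0.135] [-0.124  0.023 -0.194]
0.2 [ 0.532 -0.199  0.121] [-0.13   0.024 -0.207]
0.1 [ 0.528 -0.198  0.107] [-0.134  0.025 -0.221]
0 [ 0.525 -0.198  0.092] [-0.136  0.025 -0.236]
-0.03 [ 0.525 -0.198  0.088] [-0.137  0.025 -0.24 ]
```

View pics/s1.png

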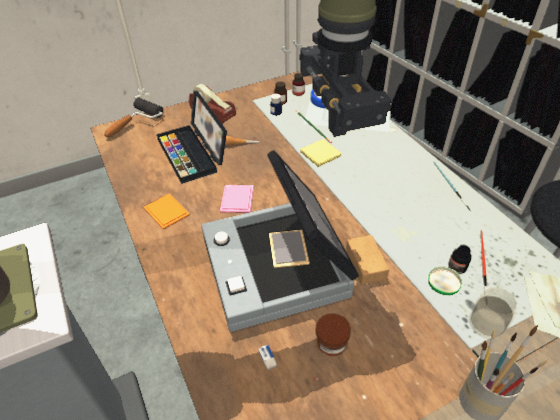

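The scene view shows the gripper shut, above and behind the lid at about (355,100), and the scene undisturbed. Now down behind the lid, then along the arc.

Emit:
{"api": "carry_out", "payload": {"linear": [[0.003, 0, -0.04], [0.003, 0, -0.08], [-0.01, 0.005, -0.108], [-0.035, 0.009, -0.115], [-0.055, 0.012, -0.122], [-0.068, 0.014, -0.129], [-0.08, 0.016, -0.137], [-0.091, 0.018, -0.147]], "roll": [0, 0, 0, 0, 0, 0, 0, 0]}}

```text
clock: 3.75
tool_pos: [0.5781, -0.1951, 0.1809]
eef_rot: [0.997, -0.077, 0.005, -0.004]
contact_force: [1.1, -0.4, 2.3]
opening: 0.003
```

```bash
python3 - <<'E'
from h import *
s=status.get_state();t=s['tool_pos'];print(t,s['contact_force'])
u=np.array([.9866,-.163]);H=np.array([.6595,-.220])
for th in [.7,.6,.5,.4,.3,.2,.1,0,-.03]:
    r=.145;sx=-r*np.cos(th)+.0185*np.sin(th)+.009;z=.055+r*np.sin(th)+.0185*np.cos(th)+.019
    print(th,np.round(np.r_[H+sx*u,z]-t,3))
p=snapshot('scene');save(p,'s2.png')
E
```

```text
[ 0.57811966 -0.19512739  0.18086582] [ 1.12716625 -0.40192901  2.33877514]
0.7 [-0.007 -0.01   0.001]
0.6 [-0.018 -0.009 -0.01 ]
0.5 [-0.027 -0.007 -0.021]
0.4 [-0.034 -0.006 -0.033]
0.3 [-0.041 -0.005 -0.046]
0.2 [-0.046 -0.004 -0.06 ]
0.1 [-0.05  -0.003 -0.074]
0 [-0.053 -0.003 -0.088]
-0.03 [-0.053 -0.003 -0.093]
```

View pics/s2.png

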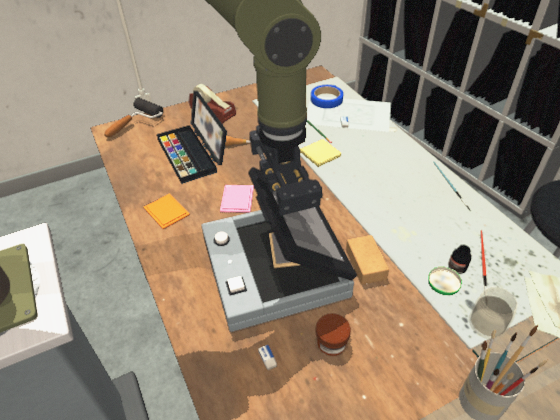

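The lid is now at about 0.7 rad and following the fingers (edge near (265,175)), with a force of about 2 N. I'll continue along the arc.

Emit:
{"api": "carry_out", "payload": {"linear": [[-0.012, -0.004, -0.004], [-0.018, -0.006, -0.01], [-0.024, -0.006, -0.017], [-0.029, -0.006, -0.024], [-0.034, -0.006, -0.033], [-0.038, -0.005, -0.04], [-0.042, -0.005, -0.048], [-0.046, -0.004, -0.058]], "roll": [0, 0, 0, 0, 0, 0, 0, 0]}}

```text
clock: 4.47
tool_pos: [0.5287, -0.1989, 0.1203]
eef_rot: [0.997, -0.077, 0.002, -0.004]
contact_force: [1.5, 0.1, 0.5]
opening: 0.003
```

Emit:
{"api": "carry_out", "payload": {"linear": [[-0.001, 0, -0.007], [-0.003, 0, -0.013], [-0.004, 0, -0.018], [-0.004, 0, -0.023], [-0.004, 0, -0.027], [-0.004, 0, -0.029], [-0.004, 0, -0.031], [-0.004, 0, -0.031]], "roll": [0, 0, 0, 0, 0, 0, 0, 0]}}

```text
clock: 5.13
tool_pos: [0.5241, -0.199, 0.0927]
eef_rot: [0.997, -0.077, 0.002, -0.004]
contact_force: [-7.8, 3.9, 33.7]
opening: 0.006
```

The lid carries 34 N with the fingertips at z 0.0737, so it's on its stop at 73.5 mm. I'll lift off and check.

Emit:
{"api": "carry_out", "payload": {"linear": [[0, 0, 0.01], [0, 0, 0.04], [-0.03, 0.01, 0.06], [-0.055, 0.04, 0.06], [-0.055, 0.069, 0.06], [-0.055, 0.069, 0.06]], "roll": [0, 0, 0, 0, 0, 0]}}

```text
clock: 5.63
tool_pos: [0.4682, -0.1242, 0.1531]
eef_rot: [0.997, -0.074, 0.001, -0.006]
contact_force: [0.2, -0.1, -0.6]
opening: 0.004
```

```bash
python3 - <<'E'
from m import *
s=status.get_state();print(s['tool_pos'],s['contact_force'],s['clock'])
for n in('scene','top'):
    p=snapshot(n); X,ok=cloud(p);save(p,n+'3.png')
    for k in('round_key_top','square_key_top','lid_edge'):
        for d in tip_of(p,k)[:2]: print(n,k,round(d['confidence'],2),np.round(d['pixel']),np.round(at(p,d['pixel']),3))
    m=ok&(abs(X[...,2]-.0735)<.012)&(X[...,0]>.5)&(X[...,0]<.66)&(X[...,1]>-.32)&(X[...,1]<-.24)
    P=X[m];A=np.c_[P[:,:2],np.ones(len(P))];c=np.linalg.lstsq(A,P[:,2],rcond=None)[0];print('slope',c[:2],np.median(P[:,2]),len(P))
E
```

```text
[ 0.46818369 -0.1242488   0.15309077] [ 0.24370834 -0.13444292 -0.63775978] 5.6333
scene round_key_top 0.43 [223. 237.] [ 0.472 -0.134  0.069]
scene square_key_top 0.64 [234. 279.] [ 0.452 -0.24   0.068]
scene lid_edge 0.96 [242. 250.] [ 0.492 -0.181  0.067]
slope [0.00229052 0.02986946] 0.07537567244646659 2933
top square_key_top 0.52 [328. 267.] [ 0.451 -0.244  0.067]
top square_key_top 0.19 [397. 210.] [ 0.56  -0.384  0.049]
top lid_edge 0.88 [299. 247.] [ 0.464 -0.174  0.533]
slope [-0.00544857  0.01031986] 0.0731827911852393 3221
```

View pics/scene3.png

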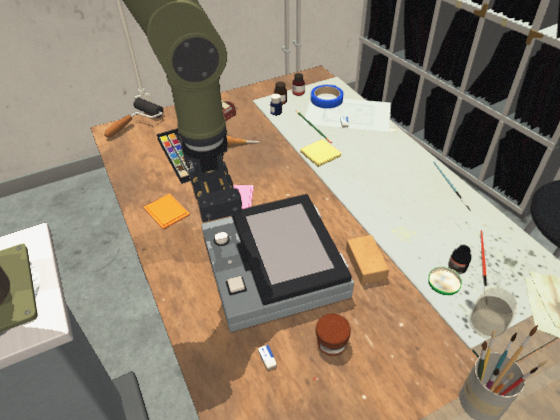

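The lid is shut flat: slope below 0.01 along x, top at 73–75 mm, and the edge seen at (242,250). The tool is over the round key. Full press means TCP z 0.080.

Emit:
{"api": "carry_out", "payload": {"linear": [[0.001, -0.006, -0.025], [0.001, -0.006, -0.05], [0.001, -0.006, -0.062], [0.001, -0.006, -0.068], [0.001, -0.006, -0.072], [0.001, -0.006, -0.075], [0.001, -0.006, -0.076], [0.001, -0.006, -0.076]], "roll": [0, 0, 0, 0, 0, 0, 0, 0]}}

```text
clock: 6.7
tool_pos: [0.4695, -0.1378, 0.0796]
eef_rot: [0.997, -0.079, 0.002, -0.003]
contact_force: [-4.7, 0.4, 30.9]
opening: 0.006
```

Bottomed: tip at 0.0606 with 31 N against the 4.5 N spring. Now release and go to the square key, in two hops.

Emit:
{"api": "carry_out", "payload": {"linear": [[0, 0, 0.01], [0, 0, 0.03], [-0.002, -0.01, 0.05], [-0.007, -0.04, 0.06], [-0.013, -0.075, 0.06], [-0.018, -0.105, 0.06], [-0.018, -0.11, 0.06], [-0.018, -0.11, 0.06]], "roll": [0, 0, 0, 0, 0, 0, 0, 0]}}

```text
clock: 7.37
tool_pos: [0.4511, -0.2511, 0.1404]
eef_rot: [0.997, -0.081, 0.003, -0.002]
contact_force: [0.1, 0.2, -0.3]
opening: 0.006
```

```bash
python3 - <<'E'
from m import *
s=status.get_state();print(s['tool_pos'],s['contact_force'],s['clock'])
p=snapshot('scene'); X,ok=cloud(p);save(p,'s4.png')
for k in('round_key_top','square_key_top','lid_edge'):
    for d in tip_of(p,k)[:2]: print(k,round(d['confidence'],2),np.round(d['pixel']),np.round(at(p,d['pixel']),3))
E
```

```text
[ 0.45105742 -0.25112483  0.14040147] [ 0.06603959  0.24257014 -0.279574  ] 7.3667
square_key_top 0.7 [232. 280.] [ 0.422 -0.333  0.194]
lid_edge 0.57 [242. 250.] [ 0.448 -0.315  0.228]
```

View pics/s4.png

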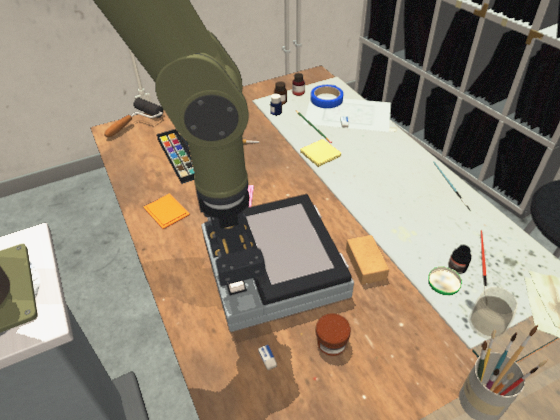

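The gripper is over the square key at (237,287), and the lid is still shut. Press.

Emit:
{"api": "carry_out", "payload": {"linear": [[0, 0.003, -0.02], [0, 0.003, -0.04], [0, 0.003, -0.05], [0, 0.003, -0.056], [0, 0.003, -0.06], [0, 0.003, -0.062], [0, 0.003, -0.063], [0, 0.003, -0.063]], "roll": [0, 0, 0, 0, 0, 0, 0, 0]}}

```text
clock: 8.23
tool_pos: [0.4519, -0.241, 0.0798]
eef_rot: [0.997, -0.076, 0.002, -0.005]
contact_force: [-5.0, 6.0, 29.6]
opening: 0.003
```

Bottomed at the same height (tip 0.0608, 30 N). Release, then retreat up and clear toward −y.

Emit:
{"api": "carry_out", "payload": {"linear": [[0, 0, 0.01], [0, 0, 0.04], [0, 0, 0.08], [0, 0, 0.12], [-0.01, -0.03, 0.15], [-0.03, -0.06, 0.17], [-0.05, -0.09, 0.18], [-0.07, -0.12, 0.18]], "roll": [0, 0, 0, 0, 0, 0, 0, 0]}}

```text
clock: 8.9
tool_pos: [0.3824, -0.3633, 0.2635]
eef_rot: [0.997, -0.076, 0.005, -0.002]
contact_force: [-0.0, -0.4, -0.1]
opening: 0.006
```

Emit:
{"api": "carry_out", "payload": {"linear": [[-0.02, -0.03, 0], [-0.04, -0.06, 0], [-0.06, -0.09, 0], [-0.08, -0.12, 0], [-0.1, -0.15, 0], [-0.1, -0.15, 0]], "roll": [0, 0, 0, 0, 0, 0]}}

```text
clock: 9.4
tool_pos: [0.2751, -0.5204, 0.2639]
eef_rot: [0.997, -0.082, 0.003, 0.001]
contact_force: [-0.4, -0.3, -0.1]
opening: 0.005
```

```bash
python3 - <<'E'
from m import *
s=status.get_state();print(s['tool_pos'],s['contact_force'],s['clock'])
for n in('scene','top'):
    p=snapshot(n); X,ok=cloud(p);save(p,n+'5.png')
    for k in('round_key_top','square_key_top','lid_edge','pot_amber','eraser','cork_block'):
        for d in tip_of(p,k)[:1]: print(n,k,round(d['confidence'],2),np.round(d['pixel']),np.round(at(p,d['pixel']),3))
    m=ok&(abs(X[...,2]-.0735)<.012)&(X[...,0]>.53)&(X[...,0]<.64)&(X[...,1]>-.3)&(X[...,1]<-.12)
    P=X[m];A=np.c_[P[:,:2],np.ones(len(P))];c=np.linalg.lstsq(A,P[:,2],rcond=None)[0];print('slope',c[:2],np.median(P[:,2]),len(P))
E
```

```text
[ 0.27512179 -0.52039603  0.26388329] [-0.38245419 -0.29716253 -0.14093911] 9.4
scene round_key_top 0.42 [224. 237.] [ 0.474 -0.134  0.068]
scene square_key_top 0.45 [234. 281.] [ 0.45  -0.244  0.068]
scene lid_edge 0.98 [243. 252.] [ 0.493 -0.187  0.067]
scene pot_amber 0.75 [332. 336.] [ 0.555 -0.412  0.051]
scene eraser 0.49 [270. 357.] [ 0.454 -0.381  0.013]
scene cork_block 0.89 [366. 260.] [ 0.708 -0.292  0.036]
slope [-0.00070844  0.00155991] 0.0757591095664712 3970
top round_key_top 0.66 [268. 256.] [ 0.475 -0.129  0.066]
top square_key_top 0.52 [328. 267.] [ 0.451 -0.243  0.067]
top lid_edge 0.82 [298. 245.] [ 0.493 -0.187  0.065]
top pot_amber 0.82 [399. 214.] [ 0.552 -0.387  0.049]
top eraser 0.68 [390. 264.] [ 0.455 -0.373  0.012]
top cork_block 0.96 [339. 142.] [ 0.705 -0.277  0.034]
slope [-0.00205492  0.00093583] 0.0734289693369321 5245
```

View pics/scene5.png

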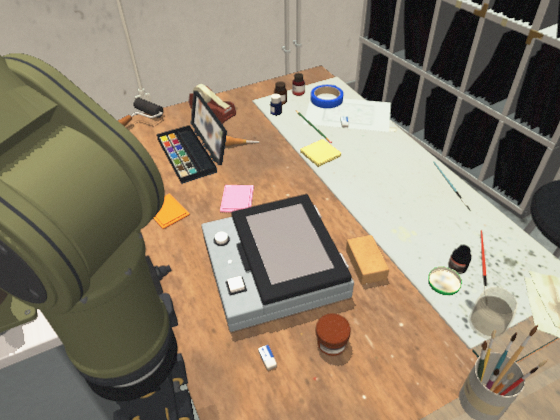

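The picture shows the lid flat, both keys back up (z 0.067) at (222,238) and (236,284), the neighbours in place and the arm clear.

```bash
python3 -c "
from plant import finish_job;print(finish_job())"
```

```text
the job is handed in; nothing more can be done
None
```

I shut the lid by pushing its outer face down along its arc with the closed fingers. I then pressed and released the round timer key, and after it the square start key. The job was handed in at about 9.5 s.

- **Lid:** it reached its stop under about 34 N. The last pictures show it flat (slope about 0.002 or less), with its top at 73.4 mm in the top view and 75.8 mm in the scene view. The text says 73.5 mm.
- **Keys:** each went to its end stop, with the fingertips at 60.6 to 60.8 mm and about 30 N against the 4.5 N spring. Both were back up at about 67 mm in the last pictures.
- **Other things:** the pot, eraser and cork block show no movement beyond the few millimetres of detection scatter. The plate was in the well when the lid closed and wasn't touched, but with the lid shut it can't be seen to check.
- **Checks that failed or disagreed:**
  - The round key wasn't detected in the picture taken right after its release, because the arm hid it. The final pictures show it up.
  - While pressing, the tool slid 7–8 mm sideways from each key's centre. The fingers stayed on the key both times.

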